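Release the case's spring catch and open its lid

ROBOT

A 6-joint arm with a two-finger parallel gripper is mounted at the origin on a cart in front of the work surface, level with it; the furniture and walls round the work are solid. World frame = base frame: x ahead of the robot, y to its left, z up, the work surface at z = 0. Lengths are in m, angles in rad, forces in N, time in s.
With the tool pointing down it reaches from about 0.25 to 0.725 m from the base axis. Payload 4 kg.
Tool frame: the origin (TCP) lies at the very end of the fingers, on their centre line; the grasp point (between the pads) lies 19 mm behind it (tcp_to_grasp is the distance from the TCP to the grasp point, in m); z points along the fingers, y is the line along which they close (so a half turn about z gives the same grasp; the last joint's range is limited). The gripper opens to 85 mm and grips with 20 to 120 N. Pads are 22 mm wide; open, the fingers measure 114 mm over their backs; the gripper's body (76 mm by 85 mm) begins 54 mm behind the grasp point. The pads swing forward as they close: fully open they stand 13 mm farther back than shut.
Start: joints at [1.225, 0.241, 0.005, 1.335, 0, 1.571], TCP at [0.169, 0.47, 0.231] pointing down, gripper open.
Joint ranges: [-2.72, 2.72], [-1.05, 1.87], [-1.09, 1.28], [-1.99, 2.15], [-1.42, 1.44], [-3.14, 3.14]. Speed limits (rad/s): [2.79, 2.79, 3.14, 3.14, 3.14, 3.14].

INTERFACE

Orientations are given as a unit quaternion [w, x, y, z].
In Python, from bench import * gives the robot as it stands.
- The arm moves only by the shell command python3 -m creep 'ROWS' [OPENING]. ROWS is JSON, a list of rows, each an object with "slide": the shift along the tool's x, y, z in cm, a list of three; "roll": the turn about the tool's z in rad. A call has 1 to 20 rows; each row is the pose to reach, as a shift and turn from the pose commanded when the call began, along the tool's axes at that moment; what a row does not reach only later rows make up. A row lasts 1/8 s, in which the tool goes at most 62.5 mm and 10.7 degrees, less where a joint would pass 70% of its speed; a pose out of reach is approached as far as the arm can. A call with a gripper value outside its range is refused whole. OPENING is the finger opening in cm, from 0 to 8.54, set as the call begins (- or left out, the last holds). The fingers move at their own pace and stop on an object; the grip force is fixed at half the most. Time passes only in rows, so rows that repeat a pose let the fingers close. It gives the time, the measured TCP pose, the force, the opening and the grip force at its end, in the units of the state.
- sense(): the state, without advancing time (a new reading comes with each control period).
- get_image(name): name is "scene" or "top" or "wrist"; returns the picture (400x640x3 uint8, red, green, blue); there is no depth.
- camera_info(name): a dict with "intrinsics" (3x3 intrinsics, pixels), "rvec" (rotation vector, rad) and "tvec" (3), from world to camera coordinates, as OpenCV has them. Camera axes: x right, y down, z forward; pixel columns grow to the right and rows downward; lengths in m; the calibration is good to about 2 mm. A picture is of the moment at which its call begins: read the wrist's pose just before it. camera_info takes no time and is no camera call; for the wrist camera it gives the pose at the moment of the call.
- close_job(): hands the job in; it is judged then, once.
The state is a dict: "clock": time; "joint_pos": joint angles; "qvel": joint speeds; "joint_torque": joint torques, N m; "eef_pos": TCP position; "tcp_rot": TCP orientation; "ft_force": force on the tool from outside, world axes, zero at the start; "torque": the same for the moment, N m; "grip_width": opening from 0.0 (shut) to 1.0 (fully open); "grasp_force": force on a finger pad.
Only numpy, scipy, OpenCV 4.12 (cv2) and the standard library are available. Lean on these libraries where they do the work, as an engineer would, in place of code of your own. Each camera call takes 0.05 s, during which the arm holds its last target. There are 200 camera calls.

TASK

The lid of the grey instrument case is held shut by a spring catch. Take the longer of the two screwdrivers by its handle and push its blade through the small steel-rimmed hole in the left-hand end of the case until the catch lets go and the lid pops up; then lay the screwdriver down on the bench and swing the lid right back, past upright, so that it rests fully open by itself. Leave the short screwdriver, the tape roll and the side cutters where they are.

Things in the scene. Friction and masses are not known exactly. Their poses are not given: they have to be found in the camera images.
- case: Grey rectangular instrument case, fixed to the bench: 130 mm along its x, 220 mm along its y, walls up to 80 mm; origin at the centre of its underside, z up. It stands at varying places and is turned by up to 0.3 rad. Its flat lid (130 x 220 x 6 mm, on top of the walls) is hinged along its +x (far) edge and carries a pull tab at the middle of its -x (near) edge. A multimeter fills the inside.
- hole (a point): Centre of the mouth of the round release hole, 16 mm in diameter (17 mm with clearance), in the end of the case that looks along the case's +y; 45 mm above the bench and 25 mm toward the case's -x from the middle of that end, framed by a thin flat steel rim that stands 2 mm proud (this point is at the rim's outer plane). The hole runs level along the case's -y. The catch's flat steel push plate (24 mm wide, 42 mm high) stands 22 mm behind this point.
- catch (a joint): Travel of the spring catch in m: 0 at rest, up to 0.010 pushed fully in (toward the case's -y, stop). It lets the lid go at about 0.005 to 0.006; the spring takes about 3 N to start and 6 N fully in, and it springs back when let go.
- case_lid (a joint): Lid angle in rad: 0 shut, 1.57 upright, 1.95 leaning back against its stop. When the catch lets go a short spring lifts the lid to about 0.38 and keeps it from re-catching; it must then be lifted by hand. Below about 1.45 it falls back to about 0.38 when let go, near upright slight hinge friction may hold it, beyond about 1.6 it falls back to the stop and stays.
- lid_tab (a point): Middle of the grip part of the lid's pull tab, half way through its thickness: a flat tongue 24 mm wide (along the case's y) and 6 mm thick that projects 42 mm beyond the lid's front edge, in the plane of the lid; this point is 26 mm beyond that edge and 156 mm from the hinge line. Can be pinched across its 24 mm width from above and pivots between the fingers as the lid swings.
- case_hinge (a point): Middle of the lid's hinge line, which runs along the case's y at the top of its +x wall, 80 mm above the bench.
- screwdriver: The longer screwdriver, 193 mm long, lying loose on the bench: black round handle 30 mm in diameter and 95 mm long, then a straight round steel shaft 6 mm in diameter that projects 98 mm. Its long axis is its own y: the blade points along its -y, the handle reaches from y = 2 to 96 mm, the axis lies 14 mm above its origin (in its own z). It may roll. About 0.09 kg, balanced near the middle of the handle.
- blade_tip (a point): Tip of the longer screwdriver's blade, on its axis, 96 mm from the body's origin along its -y.
- handle_mid (a point): Middle of the longer screwdriver's handle, on its axis, 50 mm from the body's origin along its +y; 146 mm from the tip.
- short_driver: The shorter screwdriver, 146 mm long (red handle 22 mm thick), a bystander lying loose on the right; origin under its middle.
- tape_roll: Roll of black tape, 60 mm across and 19 mm high, lying loose near the robot: a bystander; origin under its centre.
- cutters: Side cutters, 54 x 124 x 11 mm, lying loose behind the work: a bystander; origin under its middle.

How it is judged:
By the outcome, as a careful person would: the job done as asked, in the order asked, and still so for the second after the job is handed in, with the robot touching nothing.
It also fails if it takes over 59 s, if anything falls off the work surface, if the arm or the gripper's body presses on something with over 40 N, if the wrist force passes 120 N, or if a joint passes its speed limit or range.

## Working session

There is one attempt and no reset: what is moved stays moved. The work goes in short steps, Python scripts to look and compute and a shell command to move; the robot and the scene stay as the last step left them, time stands still between calls to the robot, and variables do not carry over. Pictures are saved under pics/ and viewed, at most 10 in all, crops included, and the job is handed in when it is done.

```bash
ls; mkdir -p pics; python3 - <<'E'
from bench import *
import cv2,numpy as np
s=sense();print(s)
for n in("top","scene"):
    cv2.imwrite(f"pics/{n}0.png",get_image(n)[:,:,::-1]);c=camera_info(n);print(n,c)
E
```

```text
pics
{'clock': 0.0, 'joint_pos': array([1.22500251e+00, 2.41402555e-01, 3.72065917e-03, 1.33519257e+00,
       2.89280893e-05, 1.57078544e+00]), 'qvel': array([-8.97682686e-04,  7.50686000e-04, -9.15577863e-05,  3.20361016e-03,
       -5.57628001e-05, -4.39304462e-04]), 'joint_torque': array([ 3.57535373e-04, -3.72316861e+01,  2.52407706e+01,  1.70732976e-02,
        1.95970267e-05, -2.11411198e-06]), 'eef_pos': array([0.16924965, 0.4698126 , 0.2304168 ]), 'tcp_rot': array([-1.93012306e-04,  1.72031347e-01,  9.85090928e-01, -1.02108919e-03]), 'ft_force': array([-0.29684875,  0.1410352 ,  0.00945598]), 'torque': array([0.03444441, 0.05847431, 0.04121803]), 'grasp_force': 0.0, 'grip_width': 0.9991956310648343}
top {'intrinsics': array([[512.31852299,   0.        , 317.42639412],
       [  0.        , 512.31852299, 202.52351431],
       [  0.        ,   0.        ,   1.        ]]), 'rvec': array([ 2.13129883, -2.09548528,  0.21747957]), 'tvec': array([-0.0254727 ,  0.55906449,  1.43262957])}
scene {'intrinsics': array([[435.42354082,   0.        , 321.70361594],
       [  0.        , 435.42354082, 198.19337417],
       [  0.        ,   0.        ,   1.        ]]), 'rvec': array([ 2.25634616, -0.80852061,  0.30945138]), 'tvec': array([-0.45792353,  0.3073032 ,  0.97696668])}
```

View pics/top0.png

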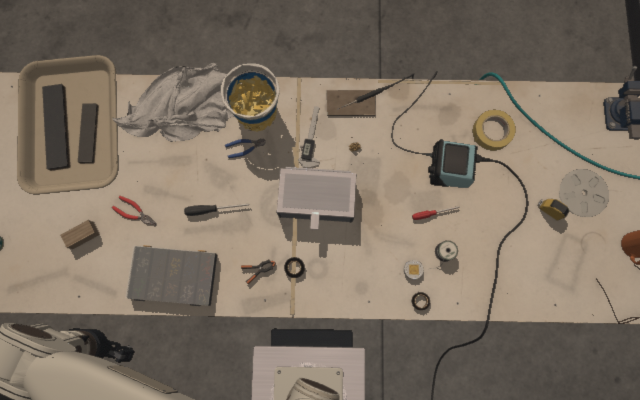

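View pics/scene0.png

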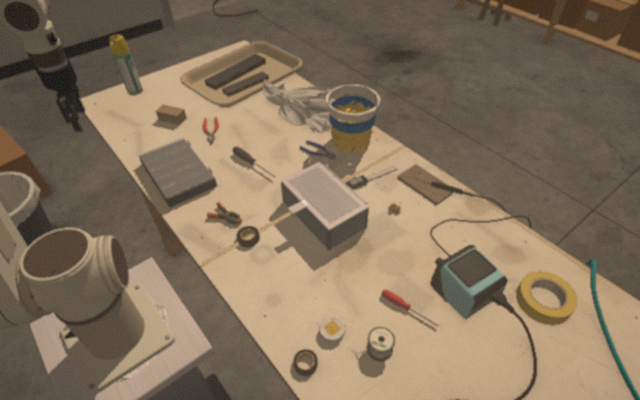

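The top view shows the case (lid about 279–356, 170–218; tab at 315,220), the long black driver (handle 185–217, tip about 250,208) and the short red driver at 435,213. The tape is at 294,267, and the blue cutters are at 243,149. I'll measure the case and driver from this view.

```bash
cat > h.py <<'E'
from bench import *
import cv2,numpy as np
from scipy.spatial.transform import Rotation as Ro
def ray(c,uv,z):
    R=cv2.Rodrigues(c["rvec"])[0];o=-R.T@c["tvec"]
    d=R.T@np.linalg.solve(c["intrinsics"],[uv[0],uv[1],1.]);return o+d*(z-o[2])/d[2]
def proj(c,P):
    return cv2.projectPoints(np.float64(P).reshape(-1,1,3),c["rvec"],c["tvec"],c["intrinsics"],None)[0][:,0]
E
python3 - <<'E'
from h import *
im=cv2.imread("pics/top0.png");c=camera_info("top")
b=im[180:240,170:262].astype(int)
dark=(b.max(2)<75).astype(np.uint8)
n,l,st,ce=cv2.connectedComponentsWithStats(dark);i=1+st[1:,4].argmax();print(st[i],ce[i]+[170,180])
ys,xs=np.where(l==i);P=np.array([ray(c,(x+170,y+180),.015)[:2] for x,y in zip(xs,ys)])
vx,vy,x0,y0=cv2.fitLine(np.float32(P),cv2.DIST_L2,0,.01,.01).ravel();print("handle c",P.mean(0),"dir",vx,vy,"len",np.ptp(P@[vx,vy]))
print("tip approx",ray(c,(250,208.5),.014))
cv2.imwrite("pics/c1.png",cv2.resize(im[155:240,175:370],None,fx=4,fy=4,interpolation=cv2.INTER_CUBIC))
print(cv2.Rodrigues(c["rvec"])[0])
E
```

```text
[ 15  26  32  10 255] [199.51372549 210.05490196]
handle c [0.53929732 0.33537483] dir 0.12052923 -0.99270976 len 0.09280008872192297
tip approx [0.54678227 0.18517831 0.014     ]
[[ 0.01676072 -0.99985793  0.00178939]
 [-0.97891541 -0.01677399 -0.20357616]
 [ 0.20357725  0.00166042 -0.97905748]]
```

View pics/c1.png

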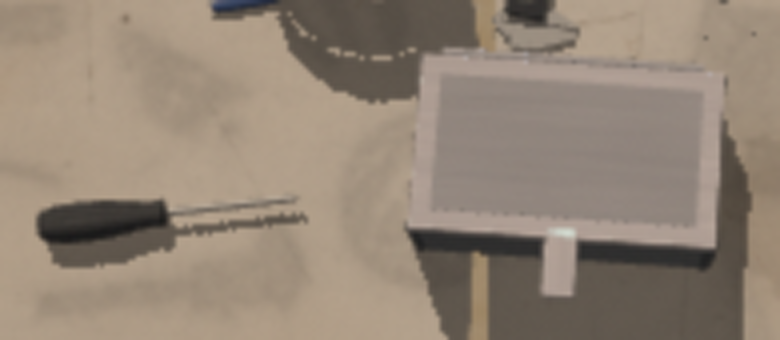

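```bash
python3 - <<'E'
from h import *
c=camera_info("top")
f=lambda u,v,z:ray(c,((u+.5)/4-.5+175,(v+.5)/4-.5+155),z)
hb,hf,tp=[f(*p,.015)[:2] for p in((38,222),(166,213),(298,199))]
print("back,front,tip",hb,hf,tp,"lens",np.linalg.norm(hb-hf),np.linalg.norm(hf-tp),"dir",(tp-hb)/np.linalg.norm(tp-hb))
K=np.array([f(*p,.086)[:2] for p in((422,55),(722,72),(714,248),(408,228))])
print(K,np.linalg.norm(np.roll(K,-1,0)-K,axis=1))
tab=f(558,295,.083);print("tab end",tab)
e=(K[0]+K[3]-K[1]-K[2]);ey=e/np.linalg.norm(e);ex=np.array([ey[1],-ey[0]]);C=K.mean(0)
print("yaw",np.arctan2(ex[1],ex[0]),"C",C,"hole",C+.112*ey-.025*ex,"tabpt",C-.091*ex,"tabend",C-.107*ex,"hinge",C+.065*ex,"ey",ey)
E
```

```text
back,front,tip [0.53829152 0.38124627] [0.5467588  0.28623368] [0.55910557 0.18820573] lens 0.09538914103294892 0.09880243734877561 dir [ 0.10720084 -0.99423739]
[[ 0.65248989  0.09349122]
 [ 0.64352208 -0.12339873]
 [ 0.51438893 -0.11795649]
 [ 0.5251037   0.09941303]] [0.21707527 0.12924778 0.21763344 0.12752376]
tab end [ 0.47929422 -0.00795506  0.083     ]
yaw -0.04529347472888962 C [ 0.58387615 -0.01211274] hole [0.56397292 0.10090434] tabpt [ 0.49296948 -0.00799245] tabend [ 0.47698588 -0.007268  ] hinge [ 0.64880949 -0.01505581] ey [0.04527799 0.99897443]
```

```bash
python3 -m creep '[{"slide":[-10,0,0],"roll":0.18},{"slide":[-20,0,0],"roll":0.36},{"slide":[-30,0,2],"roll":0.54},{"slide":[-39.8,-0.1,4],"roll":0.72},{"slide":[-39.8,-0.1,6],"roll":0.9},{"slide":[-39.8,-0.1,9],"roll":1.08},{"slide":[-39.8,-0.1,9],"roll":1.117},{"slide":[-39.8,-0.1,9],"roll":1.117},{"slide":[-39.8,-0.1,9],"roll":1.117},{"slide":[-39.8,-0.1,9],"roll":1.117},{"slide":[-39.8,-0.1,9],"roll":1.117}]'; python3 - <<'E'
from h import *
s=sense();c=camera_info("wrist");cv2.imwrite("pics/w1.png",get_image("wrist")[:,:,::-1])
q=s["tcp_rot"];R=Ro.from_quat(q,scalar_first=True).as_matrix();print(s["clock"],s["eef_pos"],R,s["joint_pos"])
print(proj(c,[(.5434,.3337,.015),(.5591,.1882,.015),(.564,.1009,.045)]))
E
```

```text
clock: 1.48
eef_pos: [0.543, 0.3356, 0.1426]
tcp_rot: [0.0, 0.667, 0.745, 0.001]
ft_force: [0.3, -0.4, 0.5]
grip_width: 1.004
grasp_force: 0.0
1.475 [0.54304739 0.3356111  0.14264637] [[-1.09559822e-01  9.93979035e-01  1.52435150e-03]
 [ 9.93979820e-01  1.09558303e-01  1.04703537e-03]
 [ 8.73725842e-04  1.62988764e-03 -9.99998290e-01]] [5.53517690e-01 5.60440170e-01 2.52548870e-01 1.26105788e+00
 8.93671482e-05 2.01453457e+00]
[[314.34514922 196.47250061]
 [313.89641411 334.15706616]
 [309.28001843 425.64418785]]
```

View pics/w1.png

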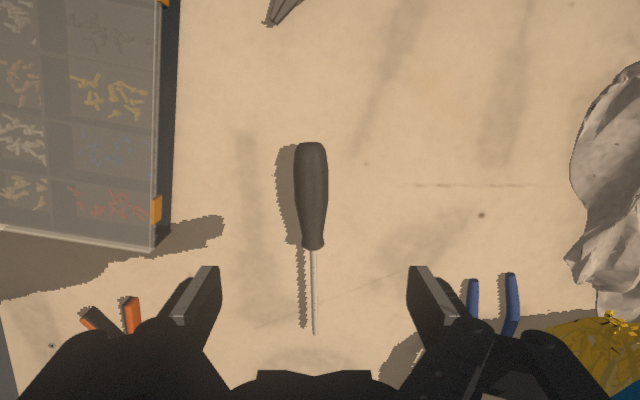

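The driver appears where predicted: handle mid at about (311,195) and tip at (314,334). I'll descend and grip.

```bash
python3 -m creep '[{"slide":[-0.2,0,4],"roll":0},{"slide":[-0.2,0,8],"roll":0},{"slide":[-0.2,0,11],"roll":0},{"slide":[-0.2,0,13],"roll":0},{"slide":[-0.2,0,13.8],"roll":0},{"slide":[-0.2,0,13.9],"roll":0},{"slide":[-0.2,0,13.9],"roll":0},{"slide":[-0.2,0,13.9],"roll":0}]' && python3 -m creep '[{"slide":[0,0,0],"roll":0},{"slide":[0,0,0],"roll":0},{"slide":[0,0,0],"roll":0},{"slide":[0,0,0],"roll":0},{"slide":[0,0,0],"roll":0},{"slide":[0,0,0],"roll":0},{"slide":[0,0,0],"roll":0},{"slide":[0,0,0],"roll":0}]' 0
```

```text
clock: 2.52
eef_pos: [0.5445, 0.3331, 0.0035]
tcp_rot: [0.0, 0.668, 0.744, 0.001]
ft_force: [-0.8, 0.6, -0.2]
grip_width: 0.997
grasp_force: 0.0
clock: 3.52
eef_pos: [0.5439, 0.3327, 0.0026]
tcp_rot: [0.0, 0.668, 0.744, 0.0]
ft_force: [-1.4, -0.5, 3.7]
grip_width: 0.327
grasp_force: 59.3
```

```bash
python3 -m creep '[{"slide":[0,0,-1.5],"roll":0},{"slide":[0,0,-3.1],"roll":0},{"slide":[-2,0.7,-3.1],"roll":0.05},{"slide":[-4,1.5,-3.1],"roll":0.1},{"slide":[-5.9,2.2,-3.1],"roll":0.153},{"slide":[-5.9,2.2,-3.1],"roll":0.153},{"slide":[-5.9,2.2,-3.1],"roll":0.153},{"slide":[-5.9,2.2,-3.1],"roll":0.153}]'; python3 - <<'E'
from h import *
s=sense();R=Ro.from_quat(s["tcp_rot"],scalar_first=True).as_matrix();print(s["eef_pos"],R[:,:2])
t=get_image("top")[:,:,::-1];w=get_image("wrist")[:,:,::-1];sc=get_image("scene")[:,:,::-1]
ct,cw,cs=[camera_info(n) for n in("top","wrist","scene")]
m=s["eef_pos"]+[0,0,.013];tip=m-.146*R[:,0]
print("pred tip",tip,"top,wrist,scene",proj(ct,tip),proj(cw,tip),proj(cs,tip),"hole",proj(cw,[.564,.1009,.045]),proj(cs,[.564,.1009,.045]))
u,v=proj(ct,tip)[0].astype(int);u2,v2=proj(cs,tip)[0].astype(int)
print(u,v,u2,v2)
A=cv2.resize(t[v-35:v+35,u-40:u+60],(500,350),interpolation=cv2.INTER_CUBIC)
B=cv2.resize(sc[v2-25:v2+25,u2-30:u2+30],(300,250),interpolation=cv2.INTER_CUBIC)
o=np.zeros((600,800,3),np.uint8);o[:350,:500]=A;o[:250,500:]=B;o[350:,:]=cv2.resize(w[250:375,120:520],(800,250));cv2.imwrite("pics/m1.png",o)
E
```

```text
clock: 4.53
eef_pos: [0.5717, 0.2767, 0.0331]
tcp_rot: [-0.0, 0.723, 0.691, -0.0]
ft_force: [0.5, 0.4, -1.3]
grip_width: 0.329
grasp_force: 59.2
[0.57167964 0.27673052 0.03310584] [[ 4.42823306e-02  9.99018958e-01]
 [ 9.99019055e-01 -4.42823002e-02]
 [ 5.86674920e-05 -4.45570207e-04]]
pred tip [0.56521441 0.13087374 0.04609727] top,wrist,scene [[267.38979315 200.54205654]] [[314.60119073 494.23771739]] [[286.16738627 178.20923821]] hole [[314.70974829 523.55645724]] [[292.0122726  184.22190469]]
267 200 286 178
```

View pics/m1.png

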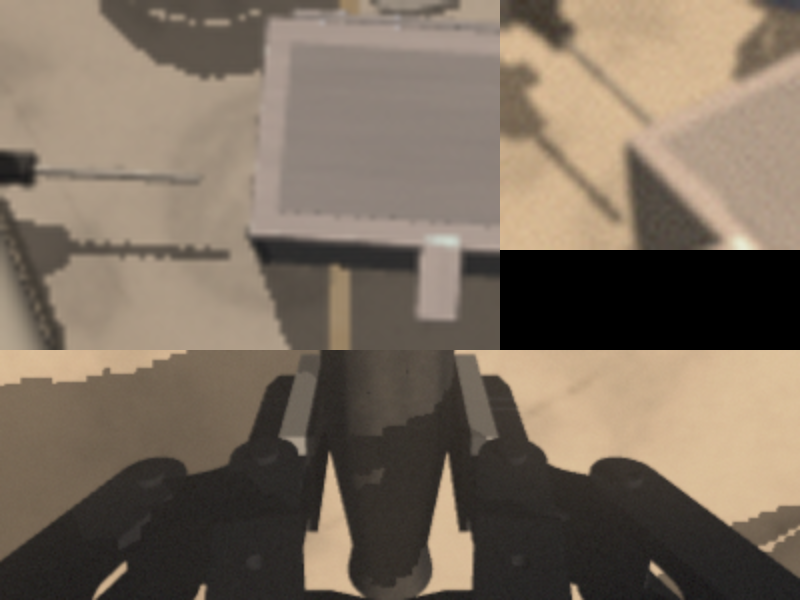

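The tip sits at about (267,201) in the top view and (286,177) in the scene view, within 1 px of prediction. That puts it on the hole's line, so I'll advance.

```bash
python3 -m creep '[{"slide":[-1,0,0],"roll":0},{"slide":[-2,0,0],"roll":0},{"slide":[-3,0,0],"roll":0},{"slide":[-3.5,0,0],"roll":0},{"slide":[-4,0,0],"roll":0},{"slide":[-4.5,0,0],"roll":0},{"slide":[-4.5,0,0],"roll":0},{"slide":[-4.5,0,0],"roll":0}]' && python3 -m creep '[{"slide":[-0.4,0,0],"roll":0},{"slide":[-0.8,0,0],"roll":0},{"slide":[-1.0,0,0],"roll":0},{"slide":[-1.0,0,0],"roll":0},{"slide":[-1.0,0,0],"roll":0}]'
```

```text
clock: 5.68
eef_pos: [0.57, 0.2315, 0.0333]
tcp_rot: [-0.0, 0.723, 0.691, 0.0]
ft_force: [-0.1, -0.1, -1.4]
grip_width: 0.327
grasp_force: 59.2
clock: 6.3
eef_pos: [0.5696, 0.222, 0.0334]
tcp_rot: [-0.0, 0.723, 0.691, 0.0]
ft_force: [-0.6, 3.5, -1.1]
grip_width: 0.335
grasp_force: 59.1
```

No contact at 45 mm, then 3.5 N at 55 mm, so the blade is through the hole and on the catch plate. I'll push further.

```bash
python3 -m creep '[{"slide":[-0.2,0,0],"roll":0},{"slide":[-0.4,0,0],"roll":0},{"slide":[-0.6,0,0],"roll":0},{"slide":[-0.6,0,0],"roll":0},{"slide":[-0.6,0,0],"roll":0},{"slide":[-0.6,0,0],"roll":0}]'; python3 - <<'E'
from h import *
t=get_image("top")[:,:,::-1];a=cv2.imread("pics/top0.png")
print(cv2.absdiff(t,a)[165:225,300:360].mean())
cv2.imwrite("pics/t2.png",cv2.resize(t[155:240,175:370],None,fx=4,fy=4,interpolation=cv2.INTER_CUBIC))
E
```

```text
clock: 7.05
eef_pos: [0.5693, 0.2155, 0.0334]
tcp_rot: [-0.0, 0.723, 0.691, 0.0]
ft_force: [-0.1, 4.3, -0.7]
grip_width: 0.331
grasp_force: 59.1
17.865
```

View pics/t2.png

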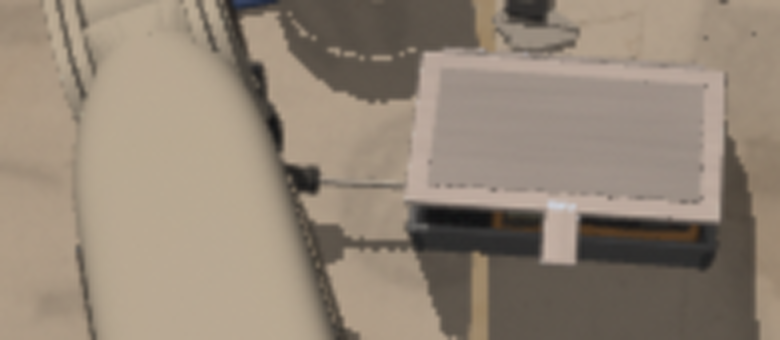

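The lid has popped up: its front edge moved from row 228 to 200 in the crop, with a gap underneath. I'll withdraw and lay the driver down.

```bash
python3 -m creep '[{"slide":[1.5,0,0],"roll":0},{"slide":[4,0,0],"roll":0},{"slide":[7,0,0],"roll":0},{"slide":[10,0,0],"roll":0},{"slide":[10,0,0],"roll":0},{"slide":[10,0,1.5],"roll":0},{"slide":[10,0,2.5],"roll":0},{"slide":[10,0,2.8],"roll":0},{"slide":[10,0,3.0],"roll":0},{"slide":[10,0,3.05],"roll":0},{"slide":[10,0,3.05],"roll":0},{"slide":[10,0,3.05],"roll":0}]' && python3 -m creep '[{"slide":[0,0,0],"roll":0},{"slide":[0,0,0],"roll":0},{"slide":[0,0,0],"roll":0},{"slide":[0,0,0],"roll":0},{"slide":[0,0,0],"roll":0},{"slide":[0,0,-2],"roll":0},{"slide":[0,0,-6],"roll":0},{"slide":[0,0,-12],"roll":0},{"slide":[0,0,-18],"roll":0},{"slide":[0,0,-22],"roll":0},{"slide":[0,0,-22],"roll":0},{"slide":[0,0,-22],"roll":0},{"slide":[0,0,-22],"roll":0}]' 8.5
python3 - <<'E'
from h import *
s=sense();print(s["eef_pos"],s["joint_pos"])
cv2.imwrite("pics/top3.png",get_image("top")[:,:,::-1])
c=camera_info("wrist");cv2.imwrite("pics/w3.png",get_image("wrist")[:,:,::-1])
print(proj(c,[(.5737,.3155,.015),(.5673,.17,.015)]))
E
```

```text
clock: 8.6
eef_pos: [0.574, 0.3154, 0.0032]
tcp_rot: [0.0, 0.723, 0.691, 0.0]
ft_force: [0.5, -0.7, -0.8]
grip_width: 0.328
grasp_force: 59.2
clock: 10.22
eef_pos: [0.5729, 0.3147, 0.2206]
tcp_rot: [-0.001, 0.723, 0.691, -0.002]
ft_force: [-0.0, 0.5, -0.5]
grip_width: 0.997
grasp_force: 0.0
[0.57285378 0.31473055 0.22055022] [ 5.02397748e-01  5.67206859e-01  4.66719869e-01  1.47438174e+00
 -1.94419701e-05  2.11820232e+00]
[[315.69508804 172.42768295]
 [315.56283726 287.21789021]]
```

View pics/w3.png

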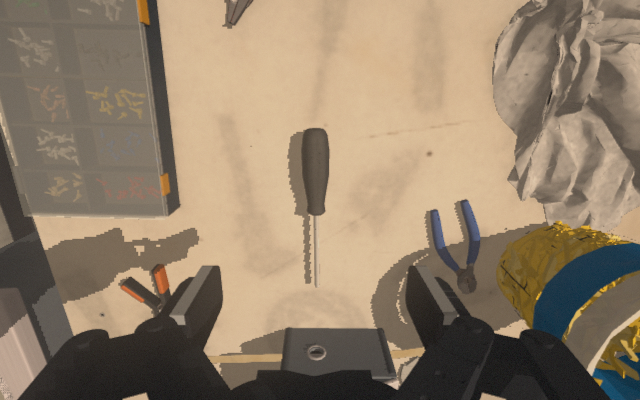

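The driver lies at its predicted spot, with its tip at (317,287). The hole is visible at (317,352). Next I'll go above the tab.

```bash
python3 -m creep '[{"slide":[-5,-1,0],"roll":-0.18},{"slide":[-10,-2,0],"roll":-0.36},{"slide":[-15,-3,0],"roll":-0.54},{"slide":[-20,-4,0],"roll":-0.72},{"slide":[-25,-5,0],"roll":-0.9},{"slide":[-30,-5.6,0],"roll":-1.08},{"slide":[-32.6,-5.6,0],"roll":-1.26},{"slide":[-32.6,-5.6,0],"roll":-1.44},{"slide":[-32.6,-5.6,0],"roll":-1.62},{"slide":[-32.6,-5.6,0],"roll":-1.66},{"slide":[-32.6,-5.6,0],"roll":-1.66},{"slide":[-32.6,-5.6,0],"roll":-1.66},{"slide":[-32.6,-5.6,0],"roll":-1.66}]' 5
python3 - <<'E'
from h import *
s=sense();R=Ro.from_quat(s["tcp_rot"],scalar_first=True).as_matrix();print(s["eef_pos"],R[:,:2],s["joint_pos"])
c=camera_info("wrist");cv2.imwrite("pics/w4.png",get_image("wrist")[:,:,::-1])
H=np.array([.6488,-.0151]);ex=np.array([.999,-.0453]);t=.38
f=lambda r:np.r_[H+ex*(-r*np.cos(t)+.006*np.sin(t)),.08+r*np.sin(t)+.006*np.cos(t)]
print("tab end,tab root",[proj(c,f(r)) for r in(.172,.156,.13)],"top",proj(camera_info("top"),f(.172)))
E
```

```text
clock: 11.95
eef_pos: [0.5031, -0.0079, 0.2226]
tcp_rot: [-0.0, -0.022, 1.0, 0.0]
ft_force: [-0.2, -0.6, 0.9]
grip_width: 0.584
grasp_force: 0.0
[ 0.50307865 -0.00786032  0.22261201] [[-9.99033448e-01 -4.39547215e-02]
 [-4.39547298e-02  9.99033524e-01]
 [ 3.89500027e-04  2.97855259e-05]] [-1.56271031e-02  2.51048886e-01 -4.04749705e-03  1.31609053e+00
  6.53374327e-06 -5.95959976e-02]
tab end,tab root [array([[313.75098271, 201.28184713]]), array([[311.93462545, 217.97979383]]), array([[309.29789921, 242.21947128]])] top [[314.09903429 220.14959301]]
```

View pics/w4.png

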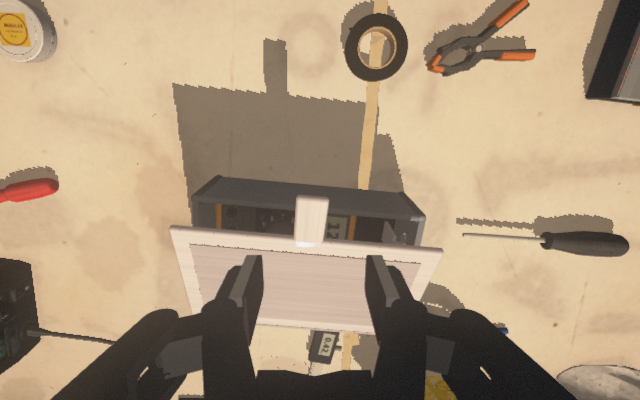

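The tab is at (312,197) to (311,243), within 4 px of prediction. I'll descend and pinch.

```bash
python3 -m creep '[{"slide":[0.1,0,3],"roll":0},{"slide":[0.1,0,6],"roll":0},{"slide":[0.1,0,8],"roll":0},{"slide":[0.1,0,9.5],"roll":0},{"slide":[0.1,0,9.9],"roll":0},{"slide":[0.1,0,9.9],"roll":0},{"slide":[0.1,0,9.9],"roll":0}]' && python3 -m creep '[{"slide":[0,0,0],"roll":0},{"slide":[0,0,0],"roll":0},{"slide":[0,0,0],"roll":0},{"slide":[0,0,0],"roll":0},{"slide":[0,0,0],"roll":0},{"slide":[0,0,0],"roll":0}]' 0
python3 - <<'E'
import numpy as np
r=.159;t0=.38
for t in np.arange(.38,1.8,.1):
    print(round(t,2),*np.round(100*np.array([r*np.cos(t)-.003*np.sin(t)-r*np.cos(t0)+.003*np.sin(t0),-(r*np.sin(t)+.003*np.cos(t)-r*np.sin(t0)-.003*np.cos(t0))]),2))
E
```

```text
clock: 12.88
eef_pos: [0.5029, -0.0079, 0.1247]
tcp_rot: [0.001, -0.022, 1.0, -0.0]
ft_force: [0.6, 0.1, 0.7]
grip_width: 0.586
grasp_force: 0.0
clock: 13.62
eef_pos: [0.5024, -0.0099, 0.1242]
tcp_rot: [0.0, -0.021, 1.0, -0.002]
ft_force: [-1.1, -4.8, 0.9]
grip_width: 0.267
grasp_force: 58.2
0.38 -0.0 -0.0
0.48 -0.69 -1.43
0.58 -1.52 -2.79
0.68 -2.48 -4.05
0.78 -3.56 -5.22
0.88 -4.76 -6.27
0.98 -6.05 -7.2
1.08 -7.42 -7.99
1.18 -8.88 -8.64
1.28 -10.38 -9.14
1.38 -11.93 -9.49
1.48 -13.51 -9.69
1.58 -15.1 -9.72
1.68 -16.69 -9.6
1.78 -18.25 -9.31
```

Pinched. I'll swing along the arc.

```bash
python3 -m creep '[{"slide":[-0.3,-0.1,-0.7],"roll":0},{"slide":[-0.7,-0.1,-1.4],"roll":0},{"slide":[-1.1,-0.1,-2.1],"roll":0},{"slide":[-1.5,-0.1,-2.8],"roll":0},{"slide":[-2.0,-0.1,-3.4],"roll":0},{"slide":[-2.5,-0.1,-4.05],"roll":0},{"slide":[-3.0,-0.1,-4.65],"roll":0},{"slide":[-3.6,-0.1,-5.2],"roll":0},{"slide":[-4.2,-0.1,-5.75],"roll":0},{"slide":[-4.8,-0.1,-6.3],"roll":0},{"slide":[-4.8,-0.1,-6.3],"roll":0},{"slide":[-4.8,-0.1,-6.3],"roll":0}]'
```

```text
clock: 15.12
eef_pos: [0.5496, -0.0117, 0.1863]
tcp_rot: [-0.001, -0.02, 1.0, -0.005]
ft_force: [0.4, -14.0, -2.8]
grip_width: 0.263
grasp_force: 59.3
```

The 14 N side force means I set the tool yaw and path direction about 5° off the case axis, a sign slip. I'll correct that first and then continue.

```bash
python3 -m creep '[{"slide":[0,-0.1,0],"roll":0.03},{"slide":[0,-0.2,0],"roll":0.06},{"slide":[0,-0.33,0],"roll":0.09},{"slide":[0,-0.33,0],"roll":0.09},{"slide":[-0.65,-0.39,-0.5],"roll":0.09},{"slide":[-1.3,-0.45,-0.93],"roll":0.09},{"slide":[-1.95,-0.5,-1.35],"roll":0.09},{"slide":[-2.65,-0.57,-1.72],"roll":0.09},{"slide":[-2.65,-0.57,-1.72],"roll":0.09}]'
```

```text
clock: 16.25
eef_pos: [0.5762, -0.0134, 0.2031]
tcp_rot: [-0.002, 0.023, 1.0, -0.002]
ft_force: [-0.0, -7.6, -4.8]
grip_width: 0.258
grasp_force: 58.9
```

```bash
python3 -m creep '[{"slide":[-0.7,-0.1,-0.35],"roll":0},{"slide":[-1.46,-0.15,-0.65],"roll":0},{"slide":[-2.2,-0.15,-0.92],"roll":0},{"slide":[-2.96,-0.15,-1.15],"roll":0},{"slide":[-3.7,-0.15,-1.35],"roll":0},{"slide":[-4.5,-0.15,-1.5],"roll":0},{"slide":[-5.3,-0.15,-1.62],"roll":0},{"slide":[-6.1,-0.15,-1.7],"roll":0},{"slide":[-6.9,-0.15,-1.73],"roll":0},{"slide":[-7.7,-0.15,-1.73],"roll":0},{"slide":[-8.5,-0.15,-1.68],"roll":0},{"slide":[-9.3,-0.15,-1.61],"roll":0},{"slide":[-10.1,-0.15,-1.48],"roll":0},{"slide":[-10.8,-0.15,-1.32],"roll":0},{"slide":[-10.8,-0.15,-1.32],"roll":0},{"slide":[-10.8,-0.15,-1.32],"roll":0}]'
```

```text
clock: 18.25
eef_pos: [0.6846, -0.0177, 0.217]
tcp_rot: [-0.0, 0.023, 1.0, 0.0]
ft_force: [-0.4, -0.0, -0.2]
grip_width: -0.0
grasp_force: 0.0
```

The gripper shut completely, so the tab slipped out. I'll look.

```bash
python3 - <<'E'
from h import *
t=get_image("top")[:,:,::-1];s=get_image("scene")[:,:,::-1]
o=np.zeros((400,800,3),np.uint8)
o[:,:400]=cv2.resize(t[120:240,250:370],(400,400));o[:,400:]=cv2.resize(s[110:260,260:410],(400,400));cv2.imwrite("pics/m5.png",o)
E
```

```text
(no output)
```

View pics/m5.png

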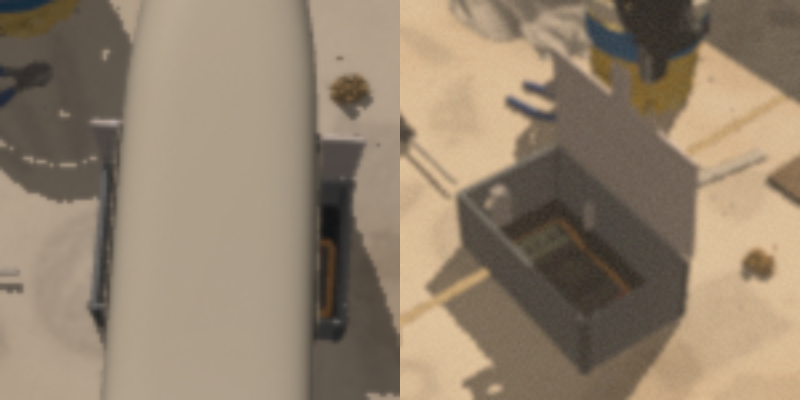

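The lid is leaning back past upright, with the gripper in front of it. I'll back off and measure the lid angle.

```bash
python3 -m creep '[{"slide":[2,0,0],"roll":0},{"slide":[5,0,-1],"roll":0},{"slide":[10,0,-3],"roll":0},{"slide":[15,0,-5],"roll":0},{"slide":[20,5,-6],"roll":0},{"slide":[24,11,-6],"roll":0},{"slide":[27,17,-6],"roll":0},{"slide":[29,23,-6],"roll":0},{"slide":[30,29,-6],"roll":0},{"slide":[30,34,-6],"roll":0},{"slide":[30,34,-6],"roll":0},{"slide":[30,34,-6],"roll":0},{"slide":[30,34,-6],"roll":0}]'
python3 - <<'E'
from h import *
t=get_image("top")[:,:,::-1];s=get_image("scene")[:,:,::-1]
cv2.imwrite("pics/m6.png",np.hstack([cv2.resize(t[130:290,150:470],(400,200)),cv2.resize(s[90:290,190:510],(400,200))]).repeat(2,0).repeat(2,1)[:, :] if 0 else np.vstack([cv2.resize(t[130:290,150:470],(600,300)),cv2.resize(s[80:240,200:520],(600,300))]))
c=camera_info("top");cs=camera_info("scene")
H=np.array([.6488,-.0151]);ex=np.array([.999,-.0453])
for a in(1.57,1.75,1.95):
    P=np.r_[H-ex*.172*np.cos(a),.08+.172*np.sin(a)];p=proj(c,P)[0];q=proj(cs,P)[0];print(a,(p-[150,130])*1.875,(q-[200,80])*1.875)
E
```

```text
clock: 19.98
eef_pos: [0.4007, 0.3342, 0.2774]
tcp_rot: [0.0, 0.024, 1.0, -0.0]
ft_force: [-1.1, 0.1, -0.2]
grip_width: -0.001
grasp_force: 0.0
1.57 [314.61103803  43.43764408] [267.60442071 100.36409048]
1.75 [315.98590605  22.68303183] [285.78433861  93.29855056]
1.95 [317.41428536   2.33324198] [304.4761756   89.85814411]
```

View pics/m6.png

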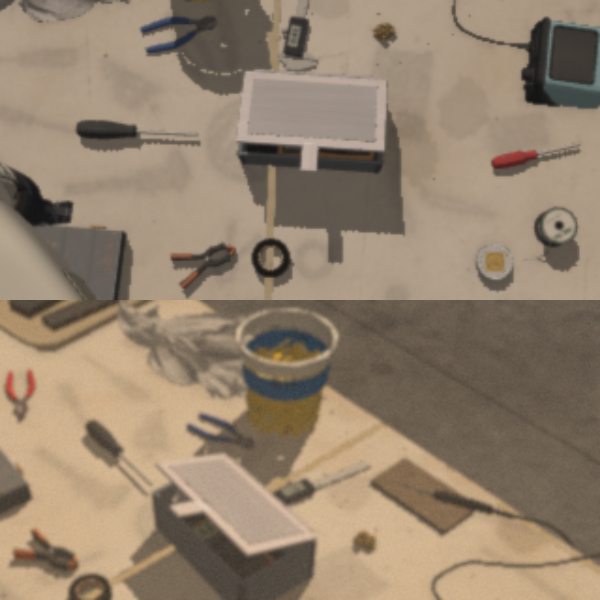

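The lid was not over centre and fell back to 0.38; the drivers, tape and cutters are in place. The first pinch was skewed and too near the tab's end. I'll redo it squared up and about 4 mm deeper.

```bash
python3 -m creep '[{"slide":[-1.5,-5,0],"roll":0},{"slide":[-3.5,-10,0],"roll":0},{"slide":[-5.5,-15,1],"roll":0},{"slide":[-7.5,-20,2],"roll":0},{"slide":[-9.5,-25,3],"roll":0},{"slide":[-11.5,-30,4],"roll":0},{"slide":[-12.2,-33.9,5],"roll":0},{"slide":[-12.2,-33.9,5],"roll":0},{"slide":[-12.2,-33.9,5],"roll":0},{"slide":[-12.2,-33.9,5],"roll":0}]' 5
python3 - <<'E'
from h import *
s=sense();R=Ro.from_quat(s["tcp_rot"],scalar_first=True).as_matrix();print(s["eef_pos"],R[:,:2])
c=camera_info("wrist");im=get_image("wrist")[:,:,::-1];cv2.imwrite("pics/w7.png",im)
# bright tab: columns of bright low-saturation pixels in rows 195..225
for v in range(180,240,6):
    r=im[v].astype(int);b=np.where((r.min(1)>175)&(np.ptp(r,axis=1)<40))[0];b=b[(b>250)&(b<380)];print(v,(b.min(),b.max(),len(b)) if len(b) else None,end=" ")
m=s["eef_pos"];print(proj(c,[m-[0,0,.08],m-[0,0,.09]]))
E
```

```text
clock: 21.32
eef_pos: [0.5069, -0.0079, 0.2278]
tcp_rot: [0.0, 0.022, 1.0, 0.0]
ft_force: [-0.2, 0.8, 0.2]
grip_width: 0.587
grasp_force: 0.0
[ 0.50690462 -0.00789051  0.2277914 ] [[-9.98999248e-01  4.47176901e-02]
 [ 4.47179188e-02  9.98999627e-01]
 [-8.99834142e-04  2.72676620e-04]]
180 None 186 None 192 None 198 (np.int64(322), np.int64(324), 3) 204 (np.int64(317), np.int64(317), 1) 210 (np.int64(312), np.int64(320), 5) 216 (np.int64(300), np.int64(322), 3) 222 (np.int64(315), np.int64(322), 3) 228 None 234 (np.int64(320), np.int64(321), 2) [[313.25661915 213.39372788]
 [313.27182759 208.82026314]]
```

```bash
python3 - <<'E'
import cv2,numpy as np
g=cv2.cvtColor(cv2.imread("pics/w7.png"),cv2.COLOR_BGR2GRAY)
for a in range(184,248,8):
    r=g[a:a+4].mean(0);print(a,r[280:350:3].astype(int))
E
```

```text
184 [73 74 73 74 74 75 75 75 75 76 76 75 74 75 77 75 75 75 75 75 75 74 76 75]
192 [ 75  75  75  76  76 145 197 198 199 196 200 201 203 199 204 197  81  76
  76  78  77  76  75  75]
200 [ 80  82  82  82  82 145 215 217 218 214 219 219 222 219 223 213  82  83
  82  83  81  81  83  81]
208 [ 58  60  62  59  58 110 215 217 219 215 219 218 221 219 222 212  83  84
  84  84  84  84  83  78]
216 [ 62  62  63  63  63  86 212 217 219 213 219 217 221 218 221 210  96  83
  74  82  72  82  96  88]
224 [ 69  69  69  69  70  74 207 217 219 214 218 218 220 218 221 200  97  83
  80  96  84  91  94  84]
232 [176 175 176 175 174 174 202 221 222 217 219 219 221 219 222 188 168 168
 168 166 166 166 166 164]
240 [218 218 219 218 219 219 219 223 224 224 224 222 222 221 221 219 219 219
 219 219 220 219 219 218]
```

The tab edges are at columns 295.5 and 326, so its centre is 2 mm to −y of the tool. I'll correct, descend and pinch.

```bash
python3 -m creep '[{"slide":[0.1,-0.2,3],"roll":0},{"slide":[0.1,-0.2,6],"roll":0},{"slide":[0.1,-0.2,8.5],"roll":0},{"slide":[0.1,-0.2,10],"roll":0},{"slide":[0.1,-0.2,10.6],"roll":0},{"slide":[0.1,-0.2,10.6],"roll":0},{"slide":[0.1,-0.2,10.6],"roll":0}]' && python3 -m creep '[{"slide":[0,0,0],"roll":0},{"slide":[0,0,0],"roll":0},{"slide":[0,0,0],"roll":0},{"slide":[0,0,0],"roll":0},{"slide":[0,0,0],"roll":0},{"slide":[0,0,0],"roll":0}]' 0
python3 - <<'E'
import numpy as np
r=.155;t0=.38
for t in np.arange(.38,1.9,.1):
    print(round(t,2),*np.round(100*np.array([r*np.cos(t)-.003*np.sin(t)-r*np.cos(t0)+.003*np.sin(t0),-(r*np.sin(t)+.003*np.cos(t)-r*np.sin(t0)-.003*np.cos(t0))]),2))
E
```

```text
clock: 22.25
eef_pos: [0.5066, -0.0105, 0.1222]
tcp_rot: [0.001, 0.023, 1.0, 0.0]
ft_force: [-0.2, -0.1, 0.5]
grip_width: 0.585
grasp_force: 0.0
clock: 23.0
eef_pos: [0.506, -0.0103, 0.1213]
tcp_rot: [0.0, 0.023, 1.0, 0.0]
ft_force: [-0.2, 2.9, 1.0]
grip_width: 0.261
grasp_force: 58.6
0.38 -0.0 -0.0
0.48 -0.67 -1.4
0.58 -1.48 -2.72
0.68 -2.42 -3.95
0.78 -3.47 -5.09
0.88 -4.64 -6.11
0.98 -5.9 -7.01
1.08 -7.24 -7.78
1.18 -8.66 -8.42
1.28 -10.13 -8.91
1.38 -11.64 -9.25
1.48 -13.18 -9.44
1.58 -14.73 -9.47
1.68 -16.27 -9.35
1.78 -17.8 -9.07
1.88 -19.29 -8.65
```

Good pinch with little side force. I'll swing in stages.

```bash
python3 -m creep '[{"slide":[-0.3,0,-0.7],"roll":0},{"slide":[-0.67,0,-1.4],"roll":0},{"slide":[-1.05,0,-2.08],"roll":0},{"slide":[-1.48,0,-2.72],"roll":0},{"slide":[-1.93,0,-3.35],"roll":0},{"slide":[-2.42,0,-3.95],"roll":0},{"slide":[-2.93,0,-4.54],"roll":0},{"slide":[-3.47,0,-5.09],"roll":0},{"slide":[-4.04,0,-5.61],"roll":0},{"slide":[-4.64,0,-6.11],"roll":0},{"slide":[-5.25,0,-6.57],"roll":0},{"slide":[-5.9,0,-7.01],"roll":0},{"slide":[-6.56,0,-7.41],"roll":0},{"slide":[-7.24,0,-7.78],"roll":0},{"slide":[-7.94,0,-8.11],"roll":0},{"slide":[-8.66,0,-8.42],"roll":0},{"slide":[-8.66,0,-8.42],"roll":0},{"slide":[-8.66,0,-8.42],"roll":0}]'
```

```text
clock: 25.25
eef_pos: [0.5925, -0.0146, 0.2054]
tcp_rot: [0.0, 0.023, 1.0, 0.0]
ft_force: [1.9, 3.8, -8.3]
grip_width: 0.258
grasp_force: 59.1
```

The pull is about 8 N toward the hinge, so the arc is slightly too large. I'll ease in 3 mm and continue.

```bash
python3 -m creep '[{"slide":[-0.1,0.1,0.3],"roll":0},{"slide":[-0.8,0.1,0.05],"roll":0},{"slide":[-1.5,0.1,-0.18],"roll":0},{"slide":[-2.25,0.1,-0.37],"roll":0},{"slide":[-3.0,0.1,-0.52],"roll":0},{"slide":[-3.0,0.1,-0.52],"roll":0}]'
```

```text
clock: 26.0
eef_pos: [0.6241, -0.0161, 0.2129]
tcp_rot: [0.002, 0.024, 1.0, -0.001]
ft_force: [-3.1, 0.1, 6.8]
grip_width: 0.251
grasp_force: 58.2
```

```bash
python3 -m creep '[{"slide":[-0.2,0,-0.15],"roll":0},{"slide":[-0.9,0,-0.25],"roll":0},{"slide":[-1.5,0,-0.32],"roll":0},{"slide":[-1.5,0,-0.32],"roll":0}]'
```

```text
clock: 26.5
eef_pos: [0.639, -0.0168, 0.2148]
tcp_rot: [0.002, 0.024, 1.0, -0.001]
ft_force: [-2.7, -2.1, 5.1]
grip_width: 0.235
grasp_force: 58.1
```

```bash
cat > ang.py <<'E'
from h import *
s=sense();im=get_image("scene")[:,:,::-1];cv2.imwrite("pics/s_%.2f.png"%s["clock"],im);c=camera_info("scene")
d=cv2.absdiff(im,cv2.imread("pics/scene0.png")).max(2)
H=np.array([.6488,-.0151]);ex=np.array([.999,-.0453]);ey=np.array([.0453,.999])
T=np.arange(1.0,2.15,.05)
print("t  ",(T*100).astype(int))
for o in(-.1,-.08,-.06,.08,.1):
    P=[np.r_[H+ey*o-ex*.128*np.cos(t),.082+.128*np.sin(t)] for t in T];p=np.round(proj(c,P)).astype(int)
    print(o,d[p[:,1],p[:,0]],"px",p[0],p[-1])
E
python3 ang.py
```

```text
t   [100 105 110 115 120 125 130 135 140 145 150 155 160 165 170 175 180 185
 190 195 200 205 210]
-0.1 [60 11 18 28 28 29 71 77 42 20 20 13  9 11 17 18 11 14 14 20  9 14 12] px [346 186] [388 163]
-0.08 [92 75 69 71 43 12  9 11 38 12 12 13 15 12 14  8 12 12 14 11 15 12 14] px [340 182] [382 158]
-0.06 [81 22  8 12  9  9  7 25 30 31  5  7  4  6  8 11 12 15 16 13 13 13 12] px [335 177] [377 154]
0.08 [ 7 13 12  1  7 11 31 93 50 11 11 12 12  9 14  9 54 28 21 26 32 43 38] px [302 148] [343 128]
0.1 [11  9  5 16 18 12 14 12  5 38 11  7  7  5  9 23 79 73 38 27 27 22 26] px [298 144] [338 124]
```

The lid lags at about 1.43 and the grip width is shrinking, so the tab is creeping along the pads. I'll advance a little and re-check.

```bash
python3 -m creep '[{"slide":[-0.4,0,-0.05],"roll":0},{"slide":[-0.8,0,-0.05],"roll":0},{"slide":[-0.8,0,-0.05],"roll":0}]'; python3 ang.py
```

```text
clock: 26.92
eef_pos: [0.6465, -0.0171, 0.2156]
tcp_rot: [0.001, 0.023, 1.0, -0.001]
ft_force: [-1.9, -2.4, 7.4]
grip_width: 0.237
grasp_force: 61.0
t   [100 105 110 115 120 125 130 135 140 145 150 155 160 165 170 175 180 185
 190 195 200 205 210]
-0.1 [66  7 22 26 22 38 77 74 83 51 19 15 15  8 12 11 13 10 15 17 12 15 11] px [346 186] [388 163]
-0.08 [94 70 71 69 39 11  8 15 70 71 15  9 13 14 15  9 13 14 14  8 12  9 11] px [340 182] [382 158]
-0.06 [80 22  6  7  9  9  4 26 18 40 39  7  5  9 12 15 12 16 15 13 14 11 12] px [335 177] [377 154]
0.08 [13 16 11  2  7 10 17 55 86 56 17 15 12 12 14 14  5 32 29 30 32 38 32] px [302 148] [343 128]
0.1 [10 10  7 16 14 12 13 14 15  4 42  9  6  5  8 11  4 58 47 19 28 36 33] px [298 144] [338 124]
```

The lid follows (+0.05 for 7.5 mm) and the grip is stable. I'll keep going in small steps.

```bash
python3 -m creep '[{"slide":[-0.4,0,-0.1],"roll":0},{"slide":[-0.8,0,-0.1],"roll":0},{"slide":[-1.2,0,-0.1],"roll":0},{"slide":[-1.6,0,-0.05],"roll":0},{"slide":[-1.6,0,-0.05],"roll":0}]'; python3 ang.py
```

```text
clock: 27.6
eef_pos: [0.6616, -0.0165, 0.2138]
tcp_rot: [-0.0, 0.023, 1.0, 0.0]
ft_force: [-0.7, 1.0, -0.3]
grip_width: -0.002
grasp_force: 0.0
t   [100 105 110 115 120 125 130 135 140 145 150 155 160 165 170 175 180 185
 190 195 200 205 210]
-0.1 [65  9 19 28 14 36 14 12 11 10 14 13 16 15 12 14 12 10 10 17 11 13 10] px [346 186] [388 163]
-0.08 [93 80 68 70 27 47 11  6  9 14 13 11 13 12 15 12 15 19 15  8 11 14 17] px [340 182] [382 158]
-0.06 [84 21 10 10  4  2  7  8  9  3  9  6  8  4 16 14 16 16 18 11 14 12 15] px [335 177] [377 154]
0.08 [ 8 16 14 17 18  8 13 15 15  9 16 11 13 10  9  8  2  5  6 14 12 35 31] px [302 148] [343 128]
0.1 [16  8  9 16 37 15 16 10  8  6  6  5 10  6  7 12 10  8  7 10  7 26 25] px [298 144] [338 124]
```

It slipped off again with the tool running ahead of the tab. I'll rise, confirm the lid position and re-pinch with the tool starting behind the tab's middle, then finish the swing faster so momentum carries it over.

```bash
sed -i 's/np.arange(1.0,2.15,.05)/np.arange(.3,2.1,.06)/' ang.py; python3 -m creep '[{"slide":[0,0,-3],"roll":0},{"slide":[0,0,-6],"roll":0},{"slide":[0,0,-7],"roll":0},{"slide":[0,0,-7],"roll":0}]' 5; python3 ang.py
```

```text
clock: 28.15
eef_pos: [0.6616, -0.0167, 0.2851]
tcp_rot: [0.001, 0.023, 1.0, 0.0]
ft_force: [-0.2, -0.2, -0.8]
grip_width: 0.582
grasp_force: 0.0
t   [ 30  36  42  48  54  60  65  72  78  84  89  96 102 108 113 120 126 132
 138 144 150 156 162 168 174 180 186 192 198 204 209]
-0.1 [104  52  25  39  15  20  17  17  15  19  18   3  37   2   9   5   5  14
   9   8  15   8  13   8  11  14   9   7   6   9   4] px [328 216] [388 163]
-0.08 [101  67  55  46  19  23  14  17  16  23  22   3  28  13   9   7   7   6
   6   6  10  10   9  10  12   9  11  11  18  13  10] px [323 211] [382 158]
-0.06 [104  49  52  42  21  26  16  15  18  20  17   7  22   7   6   7   2   5
   9  12   3   4  11   3  10  10  11  11  13  11   8] px [318 207] [377 154]
0.08 [16 22 10 20 29  9 16 14 10  8 10  3  4  8  8  4  9 12 12  7 11 11  8 10
  8  4  2  5  5 10  4] px [287 176] [343 128]
0.1 [14 17 12 10  7  8 13  9 10 13  9  8 10 13 11 14 13 13 10  1 11  4 11  3
  2 10  7  7  7  5  6] px [283 172] [338 124]
```

```bash
python3 -m creep '[{"slide":[5,0,0],"roll":0},{"slide":[10,0,0],"roll":0},{"slide":[15,0,0],"roll":0},{"slide":[16.1,0,2],"roll":0},{"slide":[16.1,0,6],"roll":0},{"slide":[16.1,0,10],"roll":0},{"slide":[16.1,0,13],"roll":0},{"slide":[16.1,0,15],"roll":0},{"slide":[16.1,0,16.2],"roll":0},{"slide":[16.1,0,16.2],"roll":0},{"slide":[16.1,0,16.2],"roll":0}]' 5; python3 -m creep '[{"slide":[0,0,0],"roll":0},{"slide":[0,0,0],"roll":0},{"slide":[0,0,0],"roll":0},{"slide":[0,0,0],"roll":0},{"slide":[0,0,0],"roll":0},{"slide":[0,0,0],"roll":0}]' 0
python3 - <<'E'
import numpy as np
r=.161;t0=.38
for t in np.arange(.38,1.9,.1):
    print(round(t,2),*np.round(100*np.array([r*np.cos(t)-.003*np.sin(t)-r*np.cos(t0)+.003*np.sin(t0),-(r*np.sin(t)+.003*np.cos(t)-r*np.sin(t0)-.003*np.cos(t0))]),2))
E
```

```text
clock: 29.58
eef_pos: [0.501, -0.0093, 0.1234]
tcp_rot: [0.001, 0.023, 1.0, 0.0]
ft_force: [0.1, -0.3, 0.4]
grip_width: 0.587
grasp_force: 0.0
clock: 30.32
eef_pos: [0.5007, -0.0098, 0.1229]
tcp_rot: [0.0, 0.023, 1.0, -0.0]
ft_force: [0.6, -3.4, 1.1]
grip_width: 0.262
grasp_force: 58.7
0.38 -0.0 0.0
0.48 -0.7 -1.45
0.58 -1.54 -2.82
0.68 -2.51 -4.11
0.78 -3.61 -5.29
0.88 -4.81 -6.35
0.98 -6.12 -7.29
1.08 -7.52 -8.09
1.18 -8.98 -8.75
1.28 -10.51 -9.26
1.38 -12.08 -9.61
1.48 -13.68 -9.81
1.58 -15.29 -9.85
1.68 -16.89 -9.72
1.78 -18.48 -9.44
1.88 -20.03 -8.99
```

```bash
python3 -m creep '[{"slide":[-0.33,-0.05,-0.73],"roll":0},{"slide":[-0.7,-0.05,-1.45],"roll":0},{"slide":[-1.1,-0.05,-2.15],"roll":0},{"slide":[-1.54,-0.05,-2.82],"roll":0},{"slide":[-2.0,-0.05,-3.47],"roll":0},{"slide":[-2.51,-0.05,-4.11],"roll":0},{"slide":[-3.05,-0.05,-4.71],"roll":0},{"slide":[-3.61,-0.05,-5.29],"roll":0},{"slide":[-4.2,-0.05,-5.83],"roll":0},{"slide":[-4.81,-0.05,-6.35],"roll":0},{"slide":[-5.45,-0.05,-6.83],"roll":0},{"slide":[-6.12,-0.05,-7.29],"roll":0},{"slide":[-6.12,-0.05,-7.29],"roll":0}]'; python3 ang.py
```

```text
clock: 31.95
eef_pos: [0.5623, -0.0128, 0.1961]
tcp_rot: [0.0, 0.023, 1.0, -0.0]
ft_force: [0.5, -3.7, -5.8]
grip_width: 0.262
grasp_force: 59.3
t   [ 30  36  42  48  54  60  65  72  78  84  89  96 102 108 113 120 126 132
 138 144 150 156 162 168 174 180 186 192 198 204 209]
-0.1 [107 107 105 108  94 107 113  97  96  91  89  42  13   6   8   8   6  12
  12  11  14   7  11  12  14  11  13  13  12  13   9] px [328 216] [388 163]
-0.08 [105 104 108 109  86 103 100  71  89  90  96  33   7  15  10   6   5   9
   3  11  13  13  12  13   9  13  10  11  17  15  15] px [323 211] [382 158]
-0.06 [110 105  93  83  91  91 112 100  94  93  87  33  13   4   5   2   3   1
   5  14   4   4  10   7   9  12  16  10  14  11  17] px [318 207] [377 154]
0.08 [ 18   9  11  10  14  12  19  14  16  12  14  61  10 117  47  57 143 142
 134 137 124 118 109  11   8   5   4   6   5  12   4] px [287 176] [343 128]
0.1 [ 15  12  10  14  12  12  13  13   9  14  12  41  11  57 127 131 140 138
 128  77  66 123 100  64  72  70  22   8   8   1   7] px [283 172] [338 124]
```

The lid lags slightly under slow load, which looks like creep in the pinch. I'll finish in one brisk sweep and stay at the far end.

```bash
python3 -m creep '[{"slide":[-0.8,-0.1,-0.4],"roll":0},{"slide":[-2.2,-0.1,-1.0],"roll":0},{"slide":[-4.4,-0.1,-1.8],"roll":0},{"slide":[-6.8,-0.1,-2.25],"roll":0},{"slide":[-9.2,-0.1,-2.4],"roll":0},{"slide":[-11.6,-0.1,-2.1],"roll":0},{"slide":[-13.9,-0.1,-1.5],"roll":0},{"slide":[-13.9,-0.1,-1.5],"roll":0},{"slide":[-13.9,-0.1,-1.5],"roll":0}]'; python3 ang.py
```

```text
clock: 33.12
eef_pos: [0.7006, -0.0193, 0.2117]
tcp_rot: [0.001, 0.023, 1.0, 0.0]
ft_force: [0.6, 0.1, 0.0]
grip_width: 0.002
grasp_force: 0.1
t   [ 30  36  42  48  54  60  65  72  78  84  89  96 102 108 113 120 126 132
 138 144 150 156 162 168 174 180 186 192 198 204 209]
-0.1 [108 105 101 102  88 112 118  96  96  93  92 121  59  28  20  14  43  67
  82  70  63  74  71  87  72  15  17  16  18  15  14] px [328 216] [388 163]
-0.08 [106  97 110 113  91 101 103  65  91  87  99 115  69  62  65  35   2   5
  30  90  90  90  80  89  81   8  19  18  20  19  13] px [323 211] [382 158]
-0.06 [108 103  96  86  91  85 114  97  92  89  95 116  45   6   3   2   6  10
  41   6   3   4   8  44  77   8  16  15  17  14  15] px [318 207] [377 154]
0.08 [21 12 14 10 19 16 22 16 19 13 21  6 10 15  5 10 14 16 18 16 19  8 37 35
 42 71 47  4  5  2  4] px [287 176] [343 128]
0.1 [18 14 11 15 14 14 21 17 16 22 14 12 12 17 15 20 14 17 19  7 13  9 18  4
  5 32 19  6  7  2 10] px [283 172] [338 124]
```

The lid now reads about 1.77, past centre. I'll go straight up without pulling back.

```bash
python3 -m creep '[{"slide":[0,0,-2],"roll":0},{"slide":[0,0,-5],"roll":0},{"slide":[0,0,-8],"roll":0},{"slide":[0,0,-10],"roll":0},{"slide":[0,0,-10],"roll":0}]'; python3 ang.py
```

```text
clock: 33.8
eef_pos: [0.7008, -0.0198, 0.314]
tcp_rot: [0.003, 0.023, 1.0, 0.0]
ft_force: [0.1, -0.8, 0.4]
grip_width: -0.002
grasp_force: 0.0
t   [ 30  36  42  48  54  60  65  72  78  84  89  96 102 108 113 120 126 132
 138 144 150 156 162 168 174 180 186 192 198 204 209]
-0.1 [105 106 105 106  96 114 116 101  97  92  96 127  62  30  22  19  42  70
  78  68  68  70  70  82  77  70  87  62  11  17  14] px [328 216] [388 163]
-0.08 [ 95  83 114 111  85  94  97  70  89  95  96 114  70  66  65  33   4   7
  26  92  93  90  89  85  85  82  81  72  18  21  14] px [323 211] [382 158]
-0.06 [104 105  96  86  88  92 111 103  74  86  94 112  48   6   7   4   4   6
  43   8   5   5   6  44  81  78  80  84  10  17  16] px [318 207] [377 154]
0.08 [19  8 12 10 21 12 17 15 13 14 16  9 12 16  9 13 15 12 14 15 16 12 14 16
  6 31 26 66 88 64 18] px [287 176] [343 128]
0.1 [16 12 11 15 13 11 19 16 14 18 12 13 12 17 14 23 13 17 19  9 10 12 15  7
  6  7  7 37 87 68 17] px [283 172] [338 124]
```

The lid now reads about 1.95, at its stop. I'll retreat well clear, re-check everything and hand in.

```bash
python3 -m creep '[{"slide":[0,0,-1],"roll":0},{"slide":[5,0,-1],"roll":0},{"slide":[10,0,-1],"roll":0},{"slide":[15,0,-1],"roll":0},{"slide":[20,0,-1],"roll":0},{"slide":[25,4,-1],"roll":0},{"slide":[28,8,-1],"roll":0},{"slide":[28,8,-1],"roll":0},{"slide":[28,8,-1],"roll":0},{"slide":[28,8,-1],"roll":0}]'; python3 ang.py; python3 - <<'E'
from h import *
t=get_image("top")[:,:,::-1];a=cv2.imread("pics/top0.png");b=cv2.imread("pics/top3.png");sc=get_image("scene")[:,:,::-1];s0=cv2.imread("pics/scene0.png")
D=lambda p,q,x,y,w:round(float(cv2.absdiff(p,q)[y-w:y+w,x-w:x+w].mean()),1)
print("top: short",D(t,a,435,213,22),"cutters",D(t,a,243,149,12),"tape",D(t,a,294,267,12))
print("scene: short",D(sc,s0,408,306,25),"cutters",D(sc,s0,317,150,10),"tape",D(sc,s0,247,236,12))
print("driver top vs after laying",D(sc,cv2.imread("pics/s_26.50.png"),255,165,18))
E
```

```text
clock: 35.1
eef_pos: [0.4248, 0.072, 0.3201]
tcp_rot: [-0.0, 0.024, 1.0, -0.0]
ft_force: [-0.9, -0.1, -1.3]
grip_width: -0.002
grasp_force: 0.0
t   [ 30  36  42  48  54  60  65  72  78  84  89  96 102 108 113 120 126 132
 138 144 150 156 162 168 174 180 186 192 198 204 209]
-0.1 [113 105 109 103  97 112 117  96 102  98  98 124  64  31  26  20  47  74
  82  73  68  75  76  86  77  77  88  65  11   8   4] px [328 216] [388 163]
-0.08 [106  83 106 116  86  99 105  69  91  95 100 122  73  65  68  37   4   3
  25  86  91  94  88  89  86  84  83  75  20  17  14] px [323 211] [382 158]
-0.06 [ 99 100  93  91  91  93 112  99  78  86 100 120  51  11   5   6   7   6
  47  13   3   2  11  47  82  84  85  81   6  15  12] px [318 207] [377 154]
0.08 [13  8  9  9 17 11 14 13 11 11  9  2  9 10  2  8 13  9  9  8 11 12  7 11
 10 25 26 61 84 67 14] px [287 176] [343 128]
0.1 [13  7  8 10 11  9 10  8 10 15  7  7  7 10 13 15 10 18 12  6  6  6  9  1
  4 10  6 35 91 68 19] px [283 172] [338 124]
top: short 4.1 cutters 2.8 tape 41.3
scene: short 7.9 cutters 6.6 tape 5.8
driver top vs after laying 3.0
```

```bash
python3 -c "
from bench import *
print(close_job())"
```

```text
the job is handed in; nothing more can be done
None
```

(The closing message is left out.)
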